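Hang the big S-hook in the chopping board's hanging hole

ROBOT

A 7-joint arm with a two-finger parallel gripper is mounted at the origin on the work surface. World frame = base frame: x ahead of the robot, y to its left, z up, the work surface at z = 0. Lengths are in m, angles in rad, forces in N, time in s.
With the tool pointing down it reaches from about 0.425 to 0.925 m from the base axis. Payload 6.8 kg.
Tool frame: the origin (TCP) lies at the very end of the fingers, on their centre line; the grasp point (between the pads) lies 19 mm behind it (r.grip_point_offset is the distance from the TCP to the grasp point, in m); z points along the fingers, y is the line along which they close (so a half turn about z gives the same grasp; the last joint's range is limited). The gripper opens to 85 mm and grips with 20 to 120 N. Pads are 22 mm wide; open, the fingers measure 114 mm over their backs; the gripper's body (76 mm by 85 mm) begins 54 mm behind the grasp point. The pads swing forward as they close: fully open they stand 13 mm farther back than shut.
Start: joints at [1.011, 0.477, 0.022, 1.555, -0.011, 1.109, -0.083], TCP at [0.295, -0.607, 0.231] pointing down, gripper open.
Joint ranges: [-2.96, 2.96], [-0.34, 2.1], [-1.41, 1.46], [0.24, 2.44], [-1.37, 4.51], [0.17, 1.92], [-2.96, 2.96]. Speed limits (rad/s): [2.39, 2.39, 3.14, 3.14, 3.14, 3.14, 3.14].

INTERFACE

Orientations are given as a rotation vector (axis times angle).
In Python, from bench import status, eyes, r gives the robot as it stands.
- The arm moves only by the shell command python3 -m crank 'ROWS' [OPENING] [FORCE]. ROWS is JSON, a list of rows, each a list of 6 numbers: the shift along the tool's x, y, z normalised to -1 to 1, where 1 is 0.02 m, then the turn, a rotation vector about the tool's x, y, z normalised to -1 to 1, where 1 is 45 degrees. A call has 1 to 12 rows; each row shifts and turns the commanded pose from where the row before left it, along the tool's axes as they then stand; what a row does not reach is not made up. A row lasts 1/10 s, in which the tool goes at most 50 mm and 8.59 degrees, less where a joint would pass 70% of its speed; a pose out of reach is approached as far as the arm can. A call with a number of a shift or a turn outside -1 to 1 is refused whole. A call with a gripper value outside its range is refused whole. OPENING is the opening, from 0 (shut) to 1 (fully open), set as the call begins (- or left out, the last holds). The fingers move at their own pace and stop on an object; FORCE is the grip in N (left out, the last holds). Time passes only in rows, so rows that do not move let the fingers close. It gives the time, the measured TCP pose, the force, the opening and the grip force at its end, in the units of the state.
- status.get_obs(): the state, without advancing time (a new reading comes with each control period).
- eyes.grab_frame(name): name is "scene" or "top"; returns a dict with "image" (480x640x3 uint8, red, green, blue), "depth" (480x640 float32, m along the optical axis (not along the pixel's ray), 0 where there is no reading), "fovy" (degrees; the focal length in pixels is half the picture's height over the tangent of half this angle, whatever the lens; pixels are square), "cx", "cy" (the principal point, pixels), "world_to_cam" (4x4, takes a point from world to camera coordinates). Camera axes: x right, y up, looking along -z (the intrinsics and any distortion apply to the point x, -y, -z); pixel columns grow to the right and rows downward; lengths in m; the calibration is good to about 2 mm. A picture is of the moment at which its call begins.
- r.hand_in(): hands the job in; it is judged then, once.
The state is a dict: "clock": time; "joints": joint angles; "qvel": joint speeds; "tau": joint torques, N m; "tcp_pos": TCP position; "orientation": TCP orientation; "contact_force": force on the tool from outside, world axes, zero at the start; "moment": the same for the moment, N m; "grip_width": finger opening in m; "gripper_force": force on a finger pad.
Only numpy, scipy, OpenCV 4.12 (cv2) and the standard library are available. Lean on these libraries where they do the work, as an engineer would, in place of code of your own. Each camera call takes 0.05 s, during which the arm holds its last target. There are 200 camera calls.

TASK

Two S-hooks hang on the utensil rail and two wooden paddle boards lie on the white carton with their handles sticking out towards you. Take the bigger S-hook off the rail and hook its upper end through the hole in the board that has one, then let go, so that the hook hangs quietly from the board's handle. Leave that board lying where it is on the carton.

Things in the scene. Friction and masses are not known exactly. Their poses are not given: they have to be found in the camera images.
- hook_top (a point): Bigger S-hook, bare 11 mm round steel, 130 tall, 61 wide, 160 g, hanging upright on the rail. Point: bar centre at the crown of its upper arch, straight for 14 mm; pinch here from above across y. What it hangs on lies 5.5 mm below: fingertips may reach only 3 mm below the point. z up, x in the hook's plane (roughly away from the robot), y its thickness. Reaches down to z -125 mm.
- hook_tip (a point): Same hook and axes: end of the arch's free leg, at x +25, z -35.5 mm from hook_top. The stem is at x -25 (39 mm clear inside), slants from z -57 to x +25, z -88 into the lower bend, x -25 to +25. The way in is the gap on the +x side between free leg and slant: to unhook, lift about 41 mm, then move 60 mm or more to its -x. To hook on, the reverse.
- hole (a point): Centre, on the top face, of the 32 mm round through-hole in the handle of one 12 mm thick wooden paddle board (0.4 kg, loose, a lamp on its blade), 187 mm above the worktop. x points from handle end to blade (roughly away from the robot), z up. Handle 60 mm wide, its end 30 mm away in -x; open air below; carton face 40 mm or more away in +x. The other board's handle is solid.
- rail_mid (a point): Middle of the fixed rail, a level 10 mm round bar 260 mm long, 200 mm above the worktop, on two posts. Both S-hooks hang on it across its length, about 65 mm either side of the middle. The smaller, 78 mm tall with a 7 mm bar, is not needed. y along the bar, z up.

How it is judged:
At the end, for the whole second after the job is handed in: The bigger S-hook hangs in the hole: its upper tip within 20 mm of the hole's centre in x and y and 18 to 45 mm below the top face, crown bar centre 0 to 20 mm above it, within 23 degrees of upright, under 0.06 m/s; board flat within 6 degrees, its hole within 40 mm of its start (z of hook_tip in the frame of hole between -0.045 and -0.018 m and x of hook_tip in the frame of hole between -0.02 and 0.02 m and y of hook_tip in the frame of hole between -0.02 and 0.02 m and z of hook_top in the frame of hole between 0 and 0.02 m and angle between hook_top's own z axis and vertical below 0.4 rad and angle between hole's own z axis and vertical below 0.1 rad and distance of hole from where it was at the start of the episode below 0.04 m and linear speed of hook below 0.06 m/s); the robot touches nothing.
It also fails if it takes over 42 s, if anything falls off the work surface, if the arm or the gripper's body presses on something with over 40 N, if the wrist force passes 120 N, or if a joint passes its speed limit or range.

## Working session

There is one attempt and no reset: what is moved stays moved. The work goes in short steps, Python scripts to look and compute and a shell command to move; the robot and the scene stay as the last step left them, time stands still between calls to the robot, and variables do not carry over. Pictures are saved under pics/ and viewed, at most 10 in all, crops included, and the job is handed in when it is done.

```bash
ls; mkdir -p pics; python3 - <<'E'
from bench import status, eyes, r
import cv2, numpy as np
for n in ("scene","top"):
    f=eyes.grab_frame(n); cv2.imwrite(f"pics/{n}0.png",f["image"][:,:,::-1]); np.savez(f"{n}0.npz",**f)
    print(n,f["fovy"],f["cx"],f["cy"],{k for k in f}); print(np.round(f["world_to_cam"],3))
print(status.get_obs())
E
```

```text
pics
scene 53.95608580026969 311.7855794290887 242.99480761531538 {'image', 'cx', 'fovy', 'cy', 'world_to_cam', 'depth'}
[[ 0.627  0.779  0.011 -0.384]
 [-0.669  0.531  0.52   0.237]
 [ 0.399 -0.334  0.854 -1.466]
 [ 0.     0.     0.     1.   ]]
top 54.42794588141851 311.9003155403808 238.9293838725394 {'image', 'cx', 'fovy', 'cy', 'world_to_cam', 'depth'}
[[-0.069 -0.998 -0.005  0.094]
 [ 0.967 -0.068  0.244 -0.623]
 [-0.244  0.012  0.97  -0.931]
 [ 0.     0.     0.     1.   ]]
{'clock': 0.1, 'joints': array([ 1.01091084,  0.4777313 ,  0.02233615,  1.55633384, -0.01153777,
        1.10929719, -0.08308881]), 'qvel': array([ 0.00041591, -0.00204425, -0.00073869, -0.00213328, -0.00137988,
        0.00171391,  0.00129552]), 'tau': array([ 4.57288435e-03, -5.97757065e+01,  1.61362141e+00, -2.81950897e+01,
        1.28423574e-02,  5.04759126e-03, -3.10243308e-05]), 'tcp_pos': array([ 0.29446111, -0.60680111,  0.23042141]), 'orientation': array([-3.06023192e+00, -7.03320194e-01,  7.03619657e-04]), 'contact_force': array([ 0.87488088,  0.68561651, -0.78703263]), 'moment': array([ 0.010587  , -0.00050165, -0.00399127]), 'gripper_force': 0.0, 'grip_width': 0.08565890249652965}
```

View pics/scene0.png

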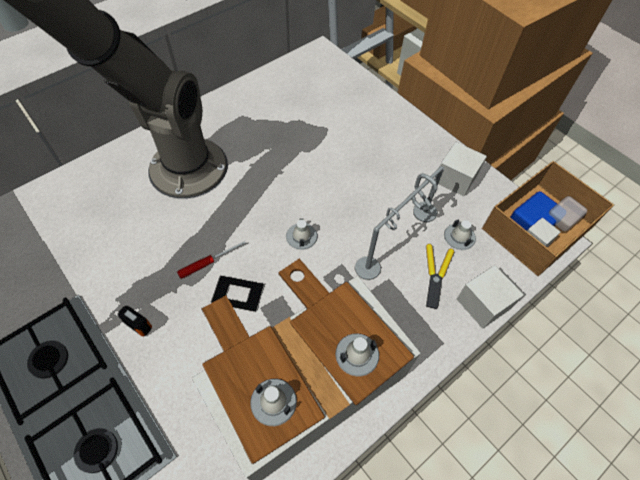

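View pics/top0.png

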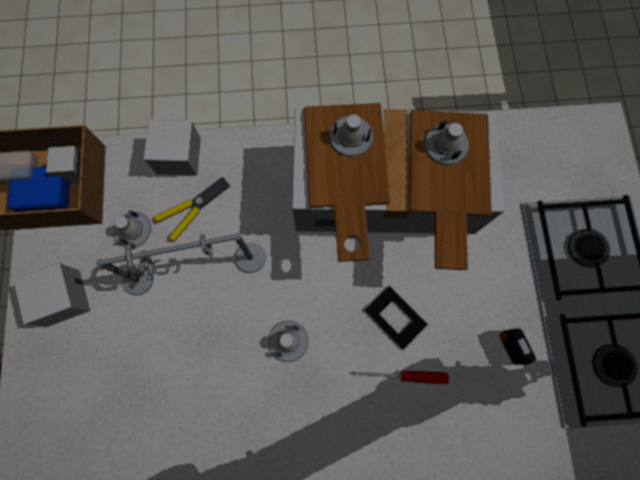

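The scene shows the holed board at (297,275), the rail from about (375,225) to (437,180), and the big hook near (427,190). In the top view the hole is at (352,243), the rail runs (100,262)–(240,237), and the big hook is near (140,265). I'll crop and enlarge both views.

```bash
cat > h.py <<'E'
import numpy as np
def cam(f):
    F=240/np.tan(np.radians(float(f["fovy"]))/2); return F,float(f["cx"]),float(f["cy"]),np.array(f["world_to_cam"])
def ray(f,u,v):
    F,cx,cy,W=cam(f); R=W[:3,:3]; d=np.array([(u-cx)/F,-(v-cy)/F,-1.]); return -R.T@W[:3,3], R.T@d
def plane(f,u,v,z):
    o,d=ray(f,u,v); return o+d*(z-o[2])/d[2]
def dpt(f,u,v):
    o,d=ray(f,u,v); return o+d*f["depth"][int(round(v)),int(round(u))]
def proj(f,p):
    F,cx,cy,W=cam(f); c=W[:3,:3]@np.array(p)+W[:3,3]; return cx+F*c[0]/-c[2], cy-F*c[1]/-c[2]
def tri(f,a,g,b):
    o,d=ray(f,*a);p,e=ray(g,*b);M=np.c_[d,-e];s=np.linalg.lstsq(M,p-o,rcond=None)[0]
    A=o+d*s[0];B=p+e*s[1];return (A+B)/2,np.linalg.norm(A-B)
E
python3 - <<'E'
import numpy as np,cv2
from h import *
S=dict(np.load("scene0.npz"));T=dict(np.load("top0.npz"))
c1=cv2.resize(S["image"][150:290,350:480],None,fx=4,fy=4,interpolation=cv2.INTER_CUBIC)
c2=cv2.resize(T["image"][215:300,90:270],None,fx=4,fy=4,interpolation=cv2.INTER_CUBIC)
cv2.imwrite("pics/c1.png",c1[:,:,::-1]);cv2.imwrite("pics/c2.png",c2[:,:,::-1])
print("rough hole S,T",plane(S,297,275,.187),plane(T,352,243,.187),tri(S,(297,275),T,(352,243)))
for f,u,v in((S,290,265),(T,352,225),(S,250,100),(T,500,400),(T,120,380)): print(dpt(f,u,v))
# hole by contour within handle mask
for n,f,(u0,v0) in(("S",S,(297,275)),("T",T,(352,243))):
    hsv=cv2.cvtColor(f["image"],cv2.COLOR_RGB2HSV)
    m=((hsv[...,1]>90)&(hsv[...,0]<25)).astype(np.uint8)
    w=(1-m)[v0-14:v0+15,u0-14:u0+15].copy()
    k,l,st,ce=cv2.connectedComponentsWithStats(w,connectivity=4); i=l[14,14]
    print(n,i,st[i],ce[i]+[u0-14,v0-14],"\n",plane(f,*(ce[i]+[u0-14,v0-14]),.187))
E
```

```text
rough hole S,T [ 0.58780375 -0.0253522   0.187     ] [ 0.58732627 -0.02385006  0.187     ] (array([ 0.58741657, -0.02443718,  0.18545643]), np.float64(0.0010232943084243521))
[ 0.55744198 -0.02196189  0.18662962]
[ 0.62306738 -0.02709644  0.18673705]
[-0.12909232  0.32362945 -0.00288592]
[ 2.64573590e-01 -3.27625233e-01  2.12994922e-05]
[3.61882660e-01 4.87123575e-01 2.78703275e-04]
S 3 [  7  10  15  11 128] [296.9453125 275.7265625] 
 [ 0.58917903 -0.02657937  0.187     ]
T 1 [  6   7  17  16 206] [351.69417476 243.7961165 ] 
 [ 0.58580567 -0.02312558  0.187     ]
```

View pics/c1.png

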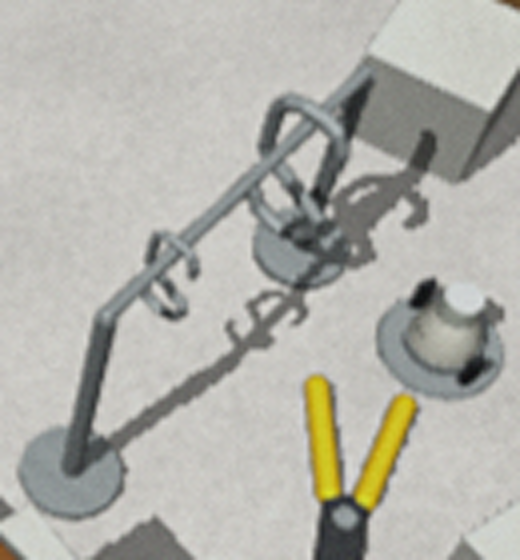

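View pics/c2.png

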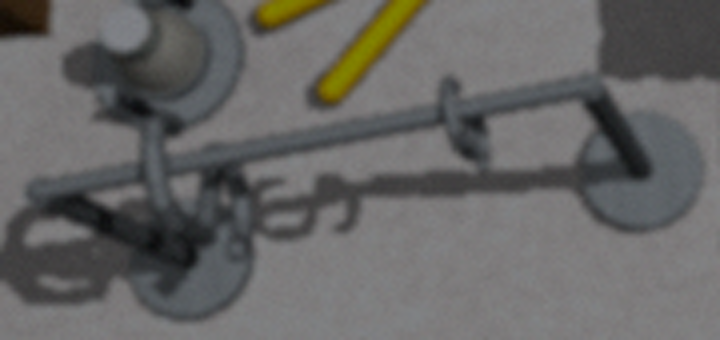

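The crops show the big hook arching over the rail: its crown crosses at about scene px (427,177) and top px (129,256). The small hook is at scene (391,213). I'll get the hook's points from depth.

```bash
python3 - <<'E'
import numpy as np,cv2
from h import *
S=dict(np.load("scene0.npz"));T=dict(np.load("top0.npz"))
def cloud(f,u0,u1,v0,v1):
    return np.array([np.r_[dpt(f,u,v),u,v] for v in range(v0,v1) for u in range(u0,u1) if f["depth"][v,u]>0])
for n,f,b in(("S",S,(365,455,160,240)),("T",T,(90,260,225,300))):
    P=cloud(f,*b)
    hi=P[(P[:,2]>.185)&(P[:,2]<.225)]
    rail=hi[(hi[:,2]<.207)]
    c=np.polyfit(rail[:,1],rail[:,0],1)
    for _ in range(3):
        k=abs(np.polyval(c,rail[:,1])-rail[:,0])<.006; c=np.polyfit(rail[k,1],rail[k,0],1)
    print(n,"rail x=",c,rail[k].min(0).round(3),rail[k].max(0).round(3))
    # big hook: above-rail pts and off-rail pts
    P=P[(P[:,2]>.075)&(P[:,2]<.23)]
    off=abs(np.polyval(c,P[:,1])-P[:,0])/np.hypot(1,c[0])
    H=P[((off>.009)|(P[:,2]>.2085))]
    print(np.round(H[np.argsort(H[:,1])][:, :5],3).tolist() if len(H)<90 else len(H))
    np.save(f"H{n}.npy",H)
    w=proj(f,(.587,-.0243,.187));print("hole proj",w)
# handle axis: board plane pts at z~.187
for n,f,b in(("S",S,(270,345,255,320)),("T",T,(325,380,200,265))):
    hsv=cv2.cvtColor(f["image"],cv2.COLOR_RGB2HSV);m=(hsv[...,1]>90)&(hsv[...,0]<25)
    Q=np.array([plane(f,u,v,.187)[:2] for v in range(b[2],b[3]) for u in range(b[0],b[1]) if m[v,u] and abs(dpt(f,u,v)[2]-.187)<.006])
    mids=[]
    for x in np.arange(.565,.64,.006):
        y=Q[abs(Q[:,0]-x)<.003,1]
        if len(y)>5: mids.append((x,(y.min()+y.max())/2,np.ptp(y)))
    print(n,Q[:,0].min(),np.round(mids,4).tolist())
E
```

```text
S rail x= [-0.12699611  0.63713024] [5.75e-01 1.86e-01 1.86e-01 3.73e+02 1.66e+02] [6.18e-01 4.57e-01 2.07e-01 4.43e+02 2.33e+02]
502
hole proj (np.float64(297.1491282076347), np.float64(274.49379492667526))
T rail x= [-0.12907118  0.63772725] [5.74e-01 1.88e-01 1.85e-01 9.60e+01 2.33e+02] [6.18e-01 4.59e-01 2.07e-01 2.41e+02 2.67e+02]
493
hole proj (np.float64(352.24956528647976), np.float64(243.14922601352998))
S 0.555802195228658 [[0.565, -0.0256, 0.0593], [0.571, -0.0252, 0.0592], [0.577, -0.0258, 0.0606], [0.583, -0.0262, 0.0589], [0.589, -0.0259, 0.059], [0.595, -0.0256, 0.0587], [0.601, -0.026, 0.0603], [0.607, -0.0265, 0.0584], [0.613, -0.0268, 0.0597], [0.619, -0.0265, 0.0599], [0.625, -0.0262, 0.0595], [0.631, -0.0266, 0.0578], [0.637, -0.0271, 0.0594]]
T 0.5547380802059835 [[0.565, -0.0238, 0.0576], [0.571, -0.0243, 0.0575], [0.577, -0.0239, 0.0559], [0.583, -0.0236, 0.0578], [0.589, -0.0241, 0.058], [0.595, -0.0245, 0.0579], [0.601, -0.0234, 0.0579], [0.607, -0.0237, 0.0583], [0.613, -0.0243, 0.0584], [0.619, -0.0238, 0.0604], [0.625, -0.0234, 0.0586], [0.631, -0.024, 0.0587], [0.637, -0.0245, 0.0588]]
```

```bash
python3 - <<'E'
import numpy as np
for n in "ST":
    H=np.load(f"H{n}.npy")
    H=H[(abs(H[:,1]-.385)<.03)&(abs(H[:,0]-.59)<.06)]
    print(n,len(H)); 
    for lo,hi in((.21,.225),(.195,.21),(.17,.195),(.14,.17),(.11,.14),(.075,.11)):
        q=H[(H[:,2]>lo)&(H[:,2]<=hi)]
        if len(q)>3: print((lo,hi),len(q),"x",np.percentile(q[:,0],[2,50,98]).round(3),"y",np.percentile(q[:,1],[2,50,98]).round(3),"fit y=ax+b",np.polyfit(q[:,0]-.588,q[:,1],1).round(4))
    q=H[(H[:,2]>.2085)];print(np.round(q[np.argsort(q[:,0]),:3],3)[::3].tolist())
E
```

```text
S 278
(0.21, 0.225) 58 x [0.566 0.587 0.605] y [0.387 0.392 0.398] fit y=ax+b [0.0967 0.392 ]
(0.195, 0.21) 51 x [0.559 0.603 0.615] y [0.384 0.391 0.4  ] fit y=ax+b [0.1667 0.3907]
(0.17, 0.195) 42 x [0.557 0.565 0.615] y [0.384 0.391 0.398] fit y=ax+b [0.1295 0.3909]
(0.14, 0.17) 29 x [0.557 0.564 0.589] y [0.385 0.388 0.395] fit y=ax+b [0.1786 0.3924]
(0.11, 0.14) 50 x [0.562 0.608 0.615] y [0.388 0.393 0.4  ] fit y=ax+b [0.1089 0.392 ]
(0.075, 0.11) 48 x [0.562 0.576 0.611] y [0.386 0.391 0.396] fit y=ax+b [0.0817 0.3911]
[[0.564, 0.39, 0.211], [0.568, 0.387, 0.209], [0.569, 0.396, 0.212], [0.574, 0.387, 0.215], [0.575, 0.387, 0.212], [0.577, 0.39, 0.215], [0.578, 0.386, 0.216], [0.58, 0.388, 0.212], [0.582, 0.39, 0.209], [0.584, 0.39, 0.214], [0.586, 0.39, 0.209], [0.588, 0.393, 0.215], [0.589, 0.393, 0.213], [0.59, 0.392, 0.211], [0.593, 0.389, 0.212], [0.594, 0.393, 0.218], [0.596, 0.397, 0.213], [0.598, 0.391, 0.211], [0.6, 0.392, 0.213], [0.601, 0.398, 0.213], [0.602, 0.397, 0.211], [0.606, 0.398, 0.209]]
T 392
(0.21, 0.225) 115 x [0.568 0.586 0.607] y [0.389 0.394 0.4  ] fi
[... 783 characters left out ...]
[0.579, 0.391, 0.216], [0.58, 0.399, 0.214], [0.581, 0.391, 0.216], [0.581, 0.393, 0.215], [0.582, 0.39, 0.209], [0.583, 0.396, 0.216], [0.584, 0.391, 0.212], [0.585, 0.39, 0.214], [0.586, 0.4, 0.212], [0.587, 0.396, 0.216], [0.588, 0.391, 0.21], [0.589, 0.395, 0.214], [0.59, 0.391, 0.211], [0.591, 0.39, 0.214], [0.591, 0.392, 0.213], [0.593, 0.395, 0.216], [0.593, 0.394, 0.213], [0.594, 0.398, 0.217], [0.595, 0.397, 0.214], [0.596, 0.392, 0.215], [0.598, 0.392, 0.209], [0.599, 0.393, 0.213], [0.599, 0.391, 0.21], [0.601, 0.393, 0.212], [0.602, 0.392, 0.209], [0.603, 0.398, 0.213], [0.603, 0.394, 0.21], [0.605, 0.398, 0.213], [0.607, 0.397, 0.212], [0.608, 0.402, 0.209], [0.61, 0.399, 0.21]]
```

```bash
cat > go.py <<'E'
# usage: go.py x y z yawdeg : shift needed in tool units (first turn, then shift in turned axes)
import sys,numpy as np
from scipy.spatial.transform import Rotation as R
from bench import status
o=status.get_obs();x,y,z,w=map(float,sys.argv[1:5])
Rc=R.from_rotvec(o["orientation"]);c,s=np.cos(np.radians(w)),np.sin(np.radians(w))
Rt=R.from_matrix(np.array([[c,s,0],[s,-c,0],[0,0,-1]]))
d=np.array([x,y,z])-o["tcp_pos"]
print("t",o["clock"],"tcp",o["tcp_pos"].round(4),"F",o["contact_force"].round(1),"w",round(o["grip_width"],4),round(o["gripper_force"],1))
print("turn",np.round((Rc.inv()*Rt).as_rotvec()/(np.pi/4),3),"shift turned-axes",np.round(Rt.inv().apply(d)/.02,3),"now-axes",np.round(Rc.inv().apply(d)/.02,3),"joints",o["joints"].round(2))
E
python3 - <<'E'
import numpy as np
from h import *
for n in("scene","top"):
    f=dict(np.load(n+"0.npz"));P=np.array([dpt(f,u,v) for v in range(0,480,2) for u in range(0,640,2) if f["depth"][v,u]>0])
    for y0 in np.arange(-.5,.5,.1):
        q=P[(P[:,0]>.33)&(P[:,0]<.56)&(P[:,1]>y0)&(P[:,1]<y0+.1)]
        print(n,round(y0,1),q[q[:,2].argmax()].round(3) if len(q) else None)
E
python3 -m crank '[[0,0,-1,0,0,0.143],[0,0,-1,0,0,0.143],[0,0,-1,0,0,0.143],[0,0,-1,0,0,0],[0,0,-1,0,0,0],[0,0,0,0,0,0],[0,0,0,0,0,0]]'
python3 go.py .587 .3925 .30 6.9
```

```text
scene -0.5 [ 0.409 -0.48   0.042]
scene -0.4 [ 0.388 -0.366  0.072]
scene -0.3 [ 0.545 -0.233  0.192]
scene -0.2 [ 0.553 -0.187  0.193]
scene -0.1 [ 0.559 -0.034  0.189]
scene -0.0 [0.555 0.003 0.187]
scene 0.1 [0.429 0.113 0.069]
scene 0.2 [0.48  0.21  0.007]
scene 0.3 [0.557 0.387 0.187]
scene 0.4 [0.558 0.434 0.015]
top -0.5 [ 0.35  -0.479  0.041]
top -0.4 [ 0.365 -0.374  0.072]
top -0.3 [ 0.533 -0.204  0.19 ]
top -0.2 [ 0.538 -0.182  0.191]
top -0.1 [ 0.558 -0.021  0.19 ]
top -0.0 [0.559 0.002 0.189]
top 0.1 [0.427 0.118 0.07 ]
top 0.2 [0.419 0.272 0.007]
top 0.3 [0.558 0.392 0.197]
top 0.4 [0.559 0.465 0.015]
clock: 0.8
tcp_pos: [0.2947, -0.6071, 0.3308]
orientation: [-3.136, -0.18, 0.0]
contact_force: [-0.2, -0.1, -0.9]
grip_width: 0.0852
gripper_force: 0.0
t 0.8 tcp [ 0.2947 -0.6071  0.3308] F [-0.2 -0.1 -0.9] w 0.0852 0.0
turn [-0.     0.    -0.007] shift turned-axes [ 20.516 -47.862   1.538] now-axes [ 20.251 -47.974   1.553] joints [ 0.95  0.41  0.1   1.43 -0.04  1.3  -0.39]
```

```bash
python3 -m crank '[[0.42,-1,0,0,0,0],[0.42,-1,0,0,0,0],[0.42,-1,0,0,0,0],[0.42,-1,0,0,0,0],[0.42,-1,0,0,0,0],[0.42,-1,0,0,0,0],[0.42,-1,0,0,0,0],[0.42,-1,0,0,0,0],[0.42,-1,0,0,0,0],[0.42,-1,0,0,0,0],[0.42,-1,0,0,0,0],[0.42,-1,0,0,0,0]]' >/dev/null
python3 -m crank '[[0.42,-1,0,0,0,0],[0.42,-1,0,0,0,0],[0.42,-1,0,0,0,0],[0.42,-1,0,0,0,0],[0.42,-1,0,0,0,0],[0.42,-1,0,0,0,0],[0.42,-1,0,0,0,0],[0.42,-1,0,0,0,0],[0.42,-1,0,0,0,0],[0.42,-1,0,0,0,0],[0.42,-1,0,0,0,0],[0.42,-1,0,0,0,0]]' >/dev/null
python3 go.py .587 .3925 .30 6.9
```

```text
t 3.2 tcp [ 0.4392 -0.1064  0.3298] F [ 0.2  0.  -0.3] w 0.0855 0.0
turn [-0.001  0.003 -0.007] shift turned-axes [ 10.331 -23.875   1.488] now-axes [ 10.203 -23.931   1.482] joints [ 0.38  0.03 -0.29  1.91  0.01  1.2  -1.36]
```

```bash
python3 -m crank '[[0.44,-1,0,0,0,0],[0.44,-1,0,0,0,0],[0.44,-1,0,0,0,0],[0.44,-1,0,0,0,0],[0.44,-1,0,0,0,0],[0.44,-1,0,0,0,0],[0.44,-1,0,0,0,0],[0.44,-1,0,0,0,0],[0.44,-1,0,0,0,0],[0.44,-1,0,0,0,0],[0.44,-1,0,0,0,0],[0.44,-1,0,0,0,0]]' 0.45 >/dev/null
python3 -m crank '[[0.44,-1,0,0,0,0],[0.44,-1,0,0,0,0],[0.44,-1,0,0,0,0],[0.44,-1,0,0,0,0],[0.44,-1,0,0,0,0],[0.44,-1,0,0,0,0],[0.44,-1,0,0,0,0],[0.44,-1,0,0,0,0],[0.44,-1,0,0,0,0],[0.44,-1,0,0,0,0],[0.4,-0.8,0,0,0,0],[0,0,0,0,0,0]]' >/dev/null
python3 go.py .587 .3925 .24 6.9
```

```text
t 5.6 tcp [0.5868 0.371  0.3287] F [-0.7 -0.6 -0.5] w 0.0386 0.0
turn [-0.     0.005 -0.003] shift turned-axes [ 0.14  -1.065  4.434] now-axes [ 0.153 -1.064  4.434] joints [-0.31  0.5  -0.53  1.35  0.25  1.36 -2.29]
```

```bash
python3 -m crank '[[0.14,-1,0,0,0,0],[0,-0.06,1,0,0.005,0],[0,0,1,0,0,0],[0,0,1,0,0,0],[0,0,1,0,0,0],[0,0,0.4,0,0,0],[0,0,0,0,0,0],[0,0,0,0,0,0]]' >/dev/null
python3 go.py .587 .3925 .2075 6.9
python3 - <<'E'
from bench import eyes
import cv2,numpy as np
f=eyes.grab_frame("scene");g=eyes.grab_frame("top")
a=cv2.resize(f["image"][110:250,370:490],None,fx=3.2,fy=3.2,interpolation=2);b=cv2.resize(g["image"][200:312,80:200],None,fx=3.2,fy=3.2,interpolation=2)
b=cv2.copyMakeBorder(b,0,a.shape[0]-b.shape[0],0,0,0);cv2.imwrite("pics/g1.png",np.hstack([a,b])[:,:,::-1])
E
```

```text
t 6.4 tcp [0.5888 0.39   0.2439] F [0.9 0.3 0.2] w 0.0383 0.0
turn [-0.    -0.006 -0.008] shift turned-axes [-0.076 -0.136  1.819] now-axes [-0.084 -0.135  1.819] joints [-0.34  0.57 -0.52  1.43  0.29  1.21 -2.34]
```

View pics/g1.png

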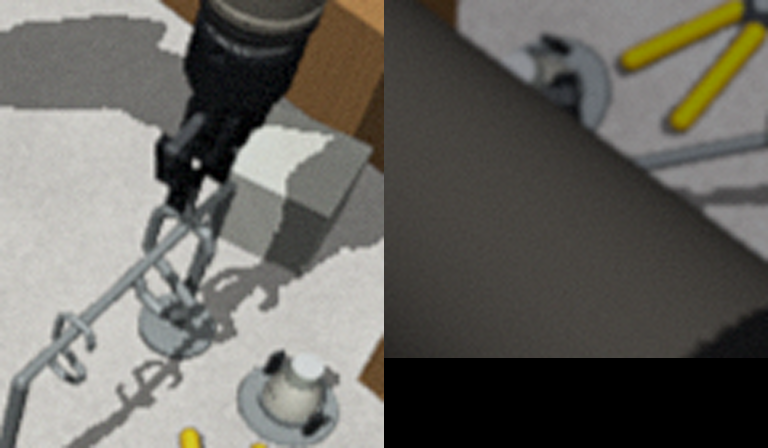

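The scene view shows the fingertips straddling the crown (crop ~(185,205)), and the arm hides the top view. I'll descend now and close.

```bash
python3 -m crank '[[-0.08,-0.13,0.6,0,-0.006,-0.008],[0,0,0.6,0,0,0],[0,0,0.5,0,0,0],[0,0,0,0,0,0],[0,0,0,0,0,0],[0,0,0,0,0,0]]' >/dev/null
python3 go.py .587 .3925 .2075 6.9
```

```text
t 7.1 tcp [0.587  0.3928 0.2097] F [-1.  -0.1  0.3] w 0.0385 0.0
turn [-0.     0.     0.001] shift turned-axes [-0.001  0.014  0.109] now-axes [-0.001  0.014  0.109] joints [-0.34  0.6  -0.51  1.46  0.3   1.16 -2.35]
```

```bash
python3 -m crank '[[0,0,0.1,0,0,0],[0,0,0,0,0,0],[0,0,0,0,0,0],[0,0,0,0,0,0],[0,0,0,0,0,0],[0,0,0,0,0,0]]' 0 60 >/dev/null
python3 go.py .587 .3925 .2525 6.9
```

```text
t 7.7 tcp [0.5868 0.3928 0.2076] F [ 0.  -0.2  1.8] w 0.0083 58.7
turn [-0.     0.001  0.001] shift turned-axes [ 0.008  0.014 -2.246] now-axes [ 0.007  0.013 -2.246] joints [-0.34  0.6  -0.51  1.47  0.31  1.15 -2.35]
```

```bash
python3 -m crank '[[0,0,-0.1,0,0,0],[0,0,-0.1,0,0,0],[0,0,-0.1,0,0,0],[0,0,0,0,0,0],[0,0,0,0,0,0]]' >/dev/null
python3 go.py .587 .3925 .2525 6.9
python3 - <<'E'
from bench import eyes
import cv2,numpy as np
f=eyes.grab_frame("scene")
cv2.imwrite("pics/g2.png",cv2.resize(f["image"][140:240,380:480],None,fx=6,fy=6,interpolation=2)[:,:,::-1])
E
```

```text
t 8.2 tcp [0.5868 0.3925 0.2132] F [-0.7  0.6 -1.6] w 0.008 58.6
turn [0.    0.001 0.001] shift turned-axes [ 1.300e-02 -1.000e-03 -1.965e+00] now-axes [ 0.011 -0.    -1.965] joints [-0.34  0.6  -0.51  1.46  0.3   1.17 -2.35]
```

View pics/g2.png

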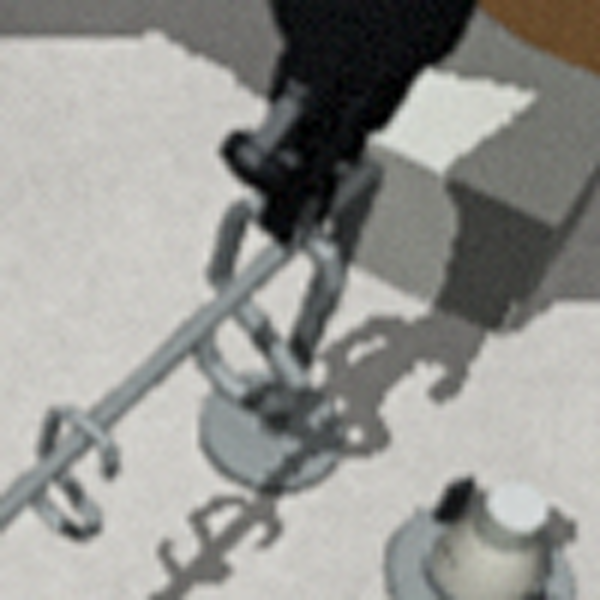

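The hook has come up with the fingers, still upright and with its weight on the wrist. I'll lift on.

```bash
python3 -m crank '[[0,0,-0.3,0,0,0],[0,0,-0.4,0,0,0],[0,0,-0.4,0,0,0],[0,0,-0.4,0,0,0],[0,0,-0.4,0,0,0],[0,0,0,0,0,0],[0,0,0,0,0,0]]' >/dev/null
python3 go.py .587 .3925 .2525 6.9
```

```text
t 8.95 tcp [0.5868 0.3926 0.2515] F [-0.1 -0.5 -2.8] w 0.0082 58.6
turn [-0.     0.001  0.001] shift turned-axes [ 0.01   0.007 -0.049] now-axes [ 0.009  0.007 -0.049] joints [-0.34  0.57 -0.52  1.42  0.29  1.23 -2.34]
```

```bash
python3 -m crank '[[-0.2,0,0,0,0,0],[-0.4,0,0,0,0,0],[-0.4,0,0,0,0,0],[-0.4,0,0,0,0,0],[-0.4,0,0,0,0,0],[-0.4,0,0,0,0,0],[-0.4,0,0,0,0,0],[-0.4,0,0,0,0,0],[-0.4,0,0,0,0,0],[-0.4,0,0,0,0,0],[0,0,0,0,0,0],[0,0,0,0,0,0]]' >/dev/null
python3 go.py .487 -.025 .275 0
python3 - <<'E'
from bench import eyes
import cv2,numpy as np
f=eyes.grab_frame("scene")
cv2.imwrite("pics/g3.png",cv2.resize(f["image"][120:250,340:480],None,fx=4,fy=4,interpolation=2)[:,:,::-1])
np.savez("g3.npz",**f)
E
```

```text
t 10.15 tcp [0.5114 0.3834 0.2515] F [-0.2 -0.6 -2.1] w 0.0081 58.7
turn [0.    0.    0.154] shift turned-axes [-1.221 20.419 -1.175] now-axes [-3.682 20.121 -1.174] joints [-0.34  0.46 -0.55  1.59  0.25  1.16 -2.4 ]
```

View pics/g3.png

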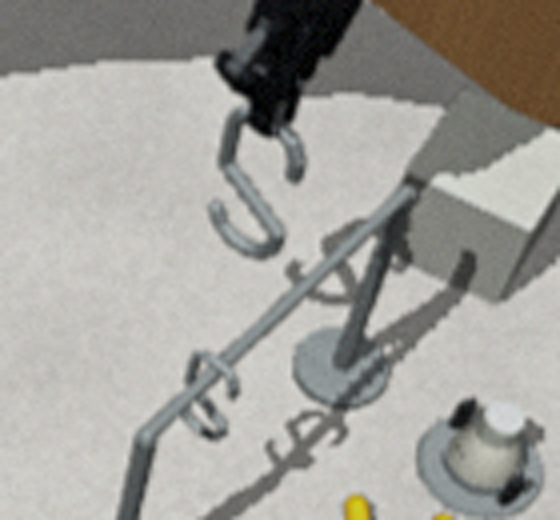

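The hook hangs free in the gripper, clear of the rail, with its tip at about px (414,164). I'll check its pose in the hand and carry it across.

```bash
python3 - <<'E'
import numpy as np
from h import *
f=dict(np.load("g3.npz"))
P=np.array([np.r_[dpt(f,u,v),u,v] for v in range(140,190) for u in range(385,420)])
a=np.radians(6.9);ex=np.array([np.cos(a),np.sin(a),0]);ey=np.array([-np.sin(a),np.cos(a),0])
c=np.array([.5114,.3834,.2515]);Q=np.c_[(P[:,:3]-c)@ex,(P[:,:3]-c)@ey,P[:,2]-c[2]]
k=(Q[:,2]>-.14)&(Q[:,2]<.002)&(abs(Q[:,0])<.05)&(abs(Q[:,1])<.03);Q=Q[k]
for lo in np.arange(-.13,0,.01):
    q=Q[(Q[:,2]>=lo)&(Q[:,2]<lo+.01)]
    if len(q): print(round(lo,2),len(q),"x",q[:,0].min().round(3),q[:,0].max().round(3),"y med",np.median(q[:,1]).round(4),"stem x",np.median(q[q[:,0]<0,0]).round(4),"leg",np.median(q[q[:,0]>0,0]).round(4))
print(Q[:,2].min(), Q[Q[:,0]>.015][:,2].round(3).tolist())
E
python3 -m crank '[[0,0,-0.3,0,0,0.08],[0,0.3,-0.3,0,0,0.074],[-0.06,0.6,-0.3,0,0,0],[-0.06,0.9,-0.3,0,0,0],[-0.06,0.97,0,0,0,0],[-0.06,0.97,0,0,0,0],[-0.06,0.97,0,0,0,0],[-0.06,0.97,0,0,0,0],[-0.06,0.97,0,0,0,0],[-0.06,0.97,0,0,0,0],[-0.06,0.97,0,0,0,0],[-0.06,0.97,0,0,0,0]]' >/dev/null
python3 go.py .487 -.025 .275 0
```

```text
-0.13 1 x 0.001 0.001 y med -0.0015 stem x nan leg 0.0011
-0.12 36 x -0.022 0.02 y med -0.0017 stem x -0.0073 leg 0.0063
-0.11 33 x -0.023 0.025 y med -0.0018 stem x -0.0164 leg 0.0164
-0.1 24 x -0.029 0.029 y med -0.0014 stem x -0.0229 leg 0.0256
-0.09 12 x 0.017 0.029 y med -0.0029 stem x nan leg 0.0263
-0.08 28 x -0.002 0.027 y med -0.0015 stem x -0.0015 leg 0.0163
-0.07 37 x -0.016 0.015 y med -0.0016 stem x -0.0052 leg 0.0058
-0.06 28 x -0.028 -0.005 y med -0.0018 stem x -0.0166 leg nan
-0.05 11 x -0.03 -0.019 y med -0.0028 stem x -0.0222 leg nan
-0.04 12 x -0.028 0.027 y med -0.0041 stem x -0.0249 leg 0.0266
-0.03 21 x -0.029 0.029 y med -0.0044 stem x -0.0234 leg 0.0251
-0.02 25 x -0.031 0.029 y med -0.0038 stem x -0.0243 leg 0.0254
-0.01 32 x -0.03 0.028 y med -0.0039 stem x -0.023 leg 0.0219
-0.12074412947486074 [-0.0, 0.001, 0.001, 0.001, 0.002, -0.003, -0.001, -0.0, 0.001, -0.003, -0.003, 0.0, -0.003, -0.002, -0.002, -0.006, -0.005, -0.006, -0.006, -0.007, -0.011, -0.008, -0.005, -0.016, -0.011, -0.009, -0.014, -0.019, -0.013, -0.013, -0.015, -0.021, -0.018, -0.019, -0.015, -0.018, -0.024, -0.021, -0.021, -0.02, -0.024, -0.026, -0.028, -0.027, -0.026, -0.028, -0.031, -0.073, -0.076, -0.072, -0.078, -0.078, -0.074, -0.077, -0.078, -0.075, -0.075, -0.08, -0.08, -0.079, -0.08, -0.079, -0.083, -0.084, -0.078, -0.076, -0.078, -0.081, -0.08, -0.08, -0.082, -0.089, -0.083, -0.087, -0.086, -0.099, -0.094, -0.094, -0.087, -0.086, -0.091, -0.101, -0.098, -0.095, -0.093, -0.093, -0.106, -0.101, -0.102, -0.096, -0.098, -0.097, -0.11, -0.104, -0.104, -0.103, -0.116, -0.113]
t 11.4 tcp [0.4995 0.1898 0.2757] F [ 0.1  0.1 -1.8] w 0.0083 58.7
turn [0.001 0.    0.   ] shift turned-axes [-0.627 10.739  0.033] now-axes [-0.628 10.739  0.041] joints [-0.05  0.24 -0.5   1.81  0.13  1.12 -2.17]
  return _methods._mean(a, axis=axis, dtype=dtype,
  ret = ret.dtype.type(ret / rcount)
```

```bash
python3 -m crank '[[-0.06,0.97,0,0,0,0],[-0.06,0.97,0,0,0,0],[-0.06,0.97,0,0,0,0],[-0.06,0.97,0,0,0,0],[-0.06,0.97,0,0,0,0],[-0.06,0.97,0,0,0,0],[-0.06,0.97,0,0,0,0],[-0.06,0.97,0,0,0,0],[-0.06,0.97,0,0,0,0],[-0.06,0.9,0,0,0,0],[0,0.6,0,0,0,0],[0,0.3,0,0,0,0]]' >/dev/null
python3 -m crank '[[0,0,0,0,0,0],[0,0,0,0,0,0],[0,0,0,0,0,0]]' >/dev/null
python3 go.py .487 -.025 .227 0
```

```text
t 12.9 tcp [ 0.4878 -0.0174  0.2755] F [-0.5 -0.3 -1.8] w 0.0084 58.7
turn [-0.     0.001  0.002] shift turned-axes [-0.041  0.38   2.423] now-axes [-0.04   0.38   2.423] joints [ 0.25  0.15 -0.38  1.91  0.06  1.09 -1.72]
```

```bash
python3 -m crank '[[0,0.2,0.5,0,0,0],[0,0.18,0.5,0,0,0],[0,0,0.5,0,0,0],[0,0,0.5,0,0,0],[0,0,0.42,0,0,0],[0,0,0,0,0,0],[0,0,0,0,0,0],[0,0,0,0,0,0]]' >/dev/null
python3 go.py .563 -.025 .227 0
python3 - <<'E'
from bench import eyes
import cv2,numpy as np
f=eyes.grab_frame("scene"); np.savez("g4.npz",**f)
cv2.imwrite("pics/g4.png",cv2.resize(f["image"][190:320,220:360],None,fx=4,fy=4,interpolation=2)[:,:,::-1])
E
```

```text
t 13.7 tcp [ 0.4881 -0.0259  0.2274] F [ 0.2  0.3 -1.8] w 0.0082 58.7
turn [ 0. -0.  0.] shift turned-axes [ 3.743 -0.046  0.022] now-axes [ 3.743 -0.045  0.023] joints [ 0.25  0.2  -0.37  1.97  0.09  0.98 -1.73]
```

View pics/g4.png

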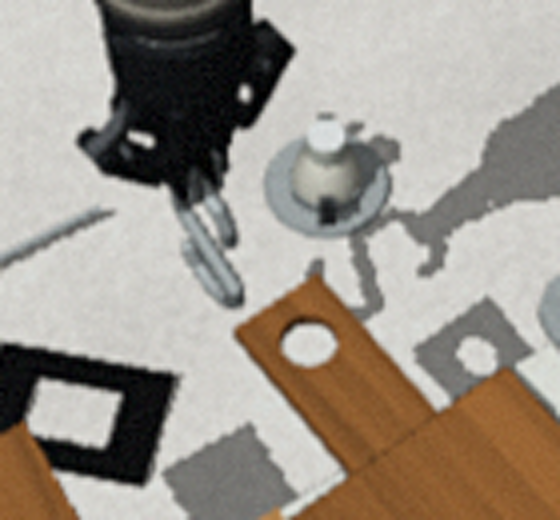

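The hook is upright in front of the handle end, in the hole's plane. Next I advance over the hole.

```bash
python3 -m crank '[[0.2,-0.02,0,0,0,0],[0.4,-0.02,0.02,0,0,0],[0.4,0,0,0,0,0],[0.4,0,0,0,0,0],[0.4,0,0,0,0,0],[0.4,0,0,0,0,0],[0.4,0,0,0,0,0],[0.4,0,0,0,0,0],[0.4,0,0,0,0,0],[0.34,0,0,0,0,0],[0,0,0,0,0,0],[0,0,0,0,0,0]]' >/dev/null
python3 go.py .563 -.025 .1895 0
python3 - <<'E'
from bench import eyes
import cv2,numpy as np
f=eyes.grab_frame("scene"); np.savez("g5.npz",**f)
cv2.imwrite("pics/g5.png",cv2.resize(f["image"][220:320,240:360],None,fx=5,fy=5,interpolation=2)[:,:,::-1])
E
```

```text
t 14.95 tcp [ 0.5624 -0.0252  0.2264] F [ 0.7  0.2 -1.2] w 0.0078 58.7
turn [0.    0.002 0.   ] shift turned-axes [ 0.029 -0.009  1.846] now-axes [ 0.032 -0.009  1.846] joints [ 0.22  0.32 -0.35  1.81  0.13  1.03 -1.75]
```

View pics/g5.png

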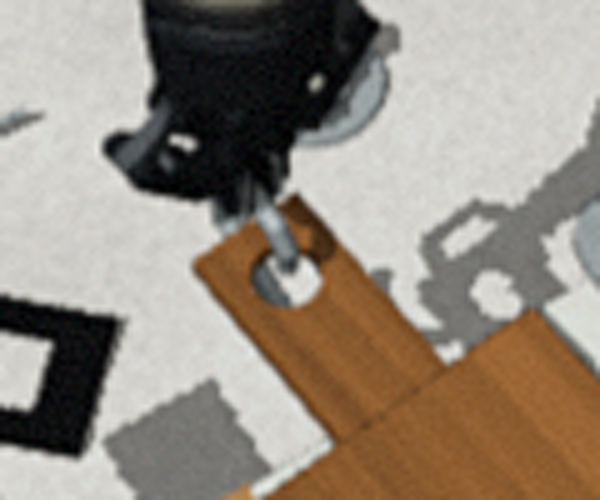

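The tip (crop (290,265)) stands over the hole, whose centre is at crop (289,277). I'll lower it.

```bash
python3 -m crank '[[0.03,0,0.2,0,0,0],[0,0,0.25,0,0,0],[0,0,0.25,0,0,0],[0,0,0.25,0,0,0],[0,0,0.25,0,0,0],[0,0,0.25,0,0,0],[0,0,0.2,0,0,0],[0,0,0.1,0,0,0],[0,0,0,0,0,0],[0,0,0,0,0,0]]' >/dev/null
python3 go.py .563 -.025 .1895 0
```

```text
t 16.0 tcp [ 0.5633 -0.0252  0.1917] F [-0.  -0.  -1.8] w 0.0085 58.7
turn [0.    0.001 0.   ] shift turned-axes [-0.013 -0.008  0.11 ] now-axes [-0.013 -0.008  0.11 ] joints [ 0.21  0.36 -0.35  1.85  0.15  0.96 -1.77]
```

```bash
python3 -m crank '[[0,0,0.05,0,0,0],[0,0,0.05,0,0,0],[0,0,0,0,0,0],[0,0,0,0,0,0]]' >/dev/null
python3 go.py .563 -.025 .1895 0
python3 -m crank '[[0,0,0.04,0,0,0],[0,0,0,0,0,0],[0,0,0,0,0,0]]' - 20 >/dev/null
python3 go.py .563 -.025 .1895 0
```

```text
t 16.4 tcp [ 0.5635 -0.0251  0.1902] F [0.  0.4 3.1] w 0.0081 59.1
turn [ 0. -0.  0.] shift turned-axes [-0.027 -0.007  0.033] now-axes [-0.027 -0.007  0.033] joints [ 0.21  0.36 -0.35  1.85  0.15  0.96 -1.77]
t 16.7 tcp [ 0.5634 -0.0252  0.1891] F [-0.2  0.4  4.6] w 0.0078 59.2
turn [ 0. -0.  0.] shift turned-axes [-0.022 -0.01  -0.022] now-axes [-0.022 -0.01  -0.022] joints [ 0.21  0.36 -0.35  1.85  0.15  0.95 -1.77]
```

Contact shows on the force reading, so the crown is resting on the handle. I'll let go.

```bash
python3 -m crank '[[0,0,0,0,0,0],[0,0,0,0,0,0],[0,0,0,0,0,0],[0,0,0,0,0,0],[0,0,0,0,0,0]]' 0.45 20 >/dev/null
python3 -m crank '[[0,0,-0.2,0,0,0],[0,0,-0.4,0,0,0],[0,0,-0.6,0,0,0],[0,0,-1,0,0,0],[0,0,-1,0,0,0],[0,0,-1,0,0,0],[-1,0,-1,0,0,0],[-1,0,0,0,0,0],[-1,0,0,0,0,0],[0,0,0,0,0,0],[0,0,0,0,0,0]]' >/dev/null
python3 go.py .563 -.025 .1895 0
python3 - <<'E'
from bench import eyes
import cv2,numpy as np
from h import *
f=eyes.grab_frame("scene");g=eyes.grab_frame("top");f2=eyes.grab_frame("scene")
print("motion",np.abs(f["image"][225:330,260:340].astype(int)-f2["image"][225:330,260:340]).mean())
a=cv2.resize(f["image"][220:320,250:350],None,fx=4,fy=4,interpolation=2);b=cv2.resize(g["image"][190:290,300:400],None,fx=4,fy=4,interpolation=2)
cv2.imwrite("pics/g6.png",np.hstack([a,b])[:,:,::-1])
E
```

```text
t 18.3 tcp [ 0.5036 -0.0252  0.2939] F [ 0.9 -0.3  0.1] w 0.0383 0.0
turn [ 0.001 -0.002  0.   ] shift turned-axes [ 2.968 -0.012  5.222] now-axes [ 2.961 -0.014  5.225] joints [ 0.26  0.16 -0.37  1.86  0.06  1.13 -1.71]
motion 2.454285714285714
```

View pics/g6.png

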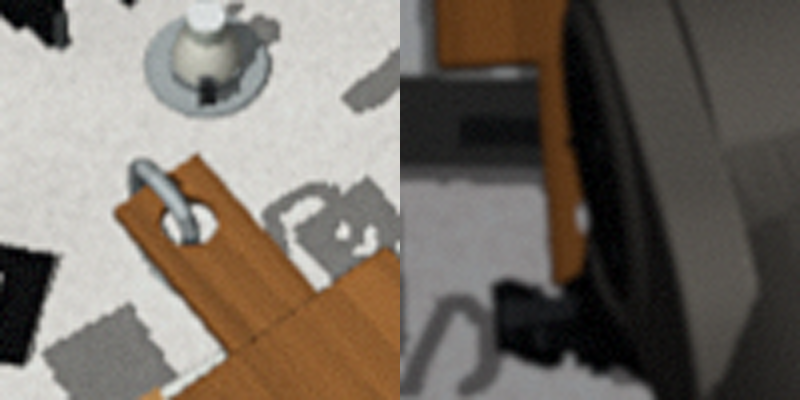

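The hook hangs over the handle end with its tip through the hole. I'll let it settle, check the numbers, then hand in.

```bash
python3 -m crank '[[0,0,0,0,0,0],[0,0,0,0,0,0],[0,0,0,0,0,0],[0,0,0,0,0,0],[0,0,0,0,0,0],[0,0,0,0,0,0],[0,0,0,0,0,0],[0,0,0,0,0,0],[0,0,0,0,0,0],[0,0,0,0,0,0],[0,0,0,0,0,0],[0,0,0,0,0,0]]' >/dev/null
python3 - <<'E'
from bench import eyes
import cv2,numpy as np
from h import *
f=eyes.grab_frame("scene");[eyes.grab_frame("top") for _ in range(4)];f2=eyes.grab_frame("scene")
d=lambda a,b:np.abs(f["image"][a[0]:a[1],b[0]:b[1]].astype(int)-f2["image"][a[0]:a[1],b[0]:b[1]]).mean()
print("motion",d((255,290),(275,310)),"background",d((300,330),(285,310)))
hsv=cv2.cvtColor(f["image"],cv2.COLOR_RGB2HSV)
P=np.array([dpt(f,u,v) for v in range(250,300) for u in range(270,325) if hsv[v,u,1]<80])
P=P[(P[:,2]>.13)&(P[:,2]<.21)&(P[:,0]<.62)]
q=P[P[:,2]>.19];print("top of hook",np.sort(P[:,2])[-5:].round(3),"crown x,y range",q[:,:2].min(0).round(3),q[:,:2].max(0).round(3),np.polyfit(q[:,0],q[:,1],1).round(2))
B=np.array([dpt(f,u,v) for v in range(250,330) for u in range(285,345) if hsv[v,u,1]>90]);B=B[abs(B[:,2]-.187)<.012]
print("board plane",np.linalg.lstsq(np.c_[B[:,:2]-[.587,-.025],np.ones(len(B))],B[:,2],rcond=None)[0].round(4),"min x",B[:,0].min())
E
```

```text
motion 2.477823129251701 background 2.5533333333333332
top of hook [0.201 0.201 0.202 0.203 0.204] crown x,y range [ 0.539 -0.032] [0.594 0.004] [ 0.1  -0.08]
board plane [0.006  0.0194 0.187 ] min x 0.5539644863114496
```

The hook is still (frame change is the same as the background's), the crown sits about 5 mm above the board, and the board is flat and has not moved.

```bash
python3 -c "
from bench import r
print(r.hand_in())"
```

```text
the job is handed in; nothing more can be done
None
```

The bigger S-hook now hangs still from the holed board's handle with its tip through the hole, the board has not moved, and the job was handed in at about 20 s of the 42 s limit (no verdict was returned).

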